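# Load a dish and slide its carrier tray across the gap onto the imager stage

## Task

Take only the top dish off the nested stack, leaving the dishes under it where they are, and set it gently and flat in the front bay of the carrier tray while the tray is still on the loading stand. Then slide the tray, without lifting or carrying it, over the gap onto the imager's stage, between the side rails and fully home against the end stop, so that the dish is under the lamp head; do not let the tray tip or sag into the gap. Do not touch the lamp head, and leave the bottle, jar and beaker standing where they are.

Things in the scene. Friction and masses are not known exactly. Their poses are not given: they have to be found in the camera images.
- dish_a_mid (a point): Top dish of a stack of three alike, the one to load: round, white, open, 60 mm outside diameter, 24 mm tall, 50 g, upright 3 mm wall, with a narrower foot (51 mm diameter, 6 mm high) nested in the dish below. Point on its axis, 12 mm above its underside (half-way up). 18 mm of it stands above the rim of the dish below; 1.5 mm play round the foot, held by nothing else. z up.
- dish_b_mid (a point): Second dish of the stack (same shape), to be left in place; point on its axis 12 mm above its underside, 18 mm below that of the top dish. The stack stands on a fixed steel disc, 90 mm in diameter, 6 mm high, between the bottle and the jar, to the robot's left or right; a fixed white tip box (85 by 120 mm, 55 mm tall) is on the other side.
- dish_c_mid (a point): Lowest dish of the stack (same shape), same point. To be left in place.
- tray_handle (a point): Black handle of the carrier tray: upright block 20 mm (tray's x) by 24 mm (y), fixed to the tray, top 46 mm above the tray's underside, free on all sides down to 10 mm above the underside. Point on the block's axis, 33 mm above the tray's underside, at the tray's rear (+y) end, 62 mm from its middle; axes are the tray's.
- tray_bay (a point): Middle of the floor of the tray's front bay, where the dish goes: 36 mm from the tray's middle towards its front (-y), on the floor's upper face, 4 mm above the underside. The bay is 102 mm (x) by 80 mm (y) inside, walls 6 mm high above the floor. Axes are the tray's.
- tray_middle (a point): Middle of the underside of the carrier tray: plain aluminium, 110 mm (x) by 160 mm (y), 4 mm floor, rim 10 mm high above the underside; a cross wall divides it in front bay (-y) and rear half with the handle. 0.2 to 0.42 kg. Starts on the loading stand, front (-y) towards the stage, up to 30 mm sideways and 0.2 rad out of line with it. z up.
- stage_home (a point): Fixed point on the imager's black stage deck (80 mm above the bench): where the middle of the tray's underside is when the tray is home, front touching the end stop (bar 10 mm high, face 80 mm from here along -y), midway between the rails. y points back along the slide path to the stand (push along -y), x across, z up; the home tray's axes are parallel to these.
- stage_edge (a point): Middle of the top edge of the stage deck at the gap, 90 mm from stage_home along +y; axes as stage_home. Two side rails on the deck, 8 mm high, inner faces 64 mm either side of the centre line (9 mm play each side of the tray), begin 25 mm in from this edge and run to the end stop.
- stand_edge (a point): Middle of the top edge of the loading stand at the gap: its top is a plain flat board 170 mm (x) by 200 mm (y), as high as the stage (80 mm), no rails, reaching from this edge 200 mm along +y; axes parallel to stage_home's. The gap is 40 to 55 mm wide, open down to the bench. The stand is up to 15 mm sideways out of line with the stage.
- lamp: Fixed lamp head of the imager over the stage, not to be touched: vertical cylinder 52 mm in diameter; origin in the middle of its lower face, 75 mm above the deck, 40 mm from stage_home along -y. A beam 50 mm wide, top 241 mm above the bench, carries it from a column (90 by 70 mm, 254 mm tall) beyond the end stop, 160 mm from stage_home along -y.
- bottle_mid (a point): Clear glass bottle with blue cap, diameter 52 mm, 155 mm tall, loose, beside the stack, its axis about 97 mm from the stack's. Point on its axis, 70 mm up. Not to be disturbed.
- jar_mid (a point): Brown glass jar, diameter 54 mm, 120 mm tall, loose, on the opposite side of the stack, about 97 mm from its axis. Point on its axis, 55 mm up. Not to be disturbed.
- beaker_mid (a point): Clear beaker, diameter 66 mm, 85 mm tall, loose, on the bench nearer the robot. Point on its axis, 42 mm up. Not to be disturbed.
Not all that is in view belongs to the job. What is shaped like the part that bears tray_handle but yellow is not meant.

How it is judged (in metres and radians):
On the way, in this order (a step that is already met when the one before it is completed fails the run):
1. the top dish stands flat in the tray's front bay, let go, with the tray still on the stand (x of dish_a_mid in the frame of tray between -0.03 and 0.03 m and y of dish_a_mid in the frame of tray between -0.056 and -0.016 m and z of dish_a_mid in the frame of tray between 0.012 and 0.02 m and contact force between the fingers and dish_a below 0.1 N and y of tray_middle in the frame of stage_home above 0.15 m and angle between dish_a's own z axis and vertical below 0.06 rad), for 0.2 s.
2. the tray, with the dish in it, is home on the stage (y of tray_middle in the frame of stage_home below 0.006 m and x of tray_middle in the frame of stage_home between -0.015 and 0.015 m and z of tray_middle in the frame of stage_home between -0.004 and 0.004 m and angle between tray's own z axis and vertical below 0.03 rad and x of dish_a_mid in the frame of tray between -0.03 and 0.03 m and y of dish_a_mid in the frame of tray between -0.056 and -0.016 m and z of dish_a_mid in the frame of tray between 0.012 and 0.02 m), for 0.2 s.
At the end, for the whole second after the job is handed in: The tray lies flat on the stage deck between the rails, its front within 6 mm of the end stop and its middle within 15 mm of the stage's centre line, with the top dish standing flat in its front bay, everything let go and at rest (all of step 2 and contact force between the fingers and dish_a below 0.1 N and linear speed of each of tray, dish_a below 0.01 m/s and angle between dish_a's own z axis and vertical below 0.06 rad); the robot touches nothing.
It fails at once if the tray tips or sags (more than 0.08 rad) or is lifted (middle more than 12 mm above the deck's level) (angle between tray's own z axis and vertical above 0.08 rad or z of tray_middle in the frame of stage_home above 0.012 m).
It fails at once if a dish under the top one is dragged up or displaced by more than 12 mm (distance of any of dish_b_mid, dish_c_mid from where it was at the start of the episode above 0.012 m).
It fails at once if the dish is let fall from more than about 18 mm (contact force between the fingers and dish_a below 0.05 N and linear speed of dish_a above 0.6 m/s).
It fails at once if the lamp head is touched (over 1 N) (contact force between anything else and lamp above 1 N).
It fails at once if the bottle, jar or beaker is moved by more than 30 mm or knocked over (distance of any of bottle_mid, jar_mid, beaker_mid from where it was at the start of the episode above 0.03 m).
It also fails if it takes over 64 s, if anything falls off the work surface, if the arm or the gripper's body presses on something with over 40 N, if the wrist force passes 120 N, or if a joint passes its speed limit or range.

## Robot

A 6-joint arm with a two-finger parallel gripper is mounted at the origin on the work surface. World frame = base frame: x ahead of the robot, y to its left, z up, the work surface at z = 0. Lengths are in m, angles in degrees, forces in N, time in s.
With the tool pointing down it reaches from about 0.35 to 0.875 m from the base axis. Payload 4.2 kg.
Tool frame: the origin (TCP) lies midway between the tips of the shut fingers; the grasp point (between the pads) lies 19 mm behind it; z points along the fingers, y is the line along which they close (so a half turn about z gives the same grasp; the last joint's range is limited). The gripper opens to 87 mm and grips with 3 to 60 N. Pads are 19 mm wide; open, the fingers measure 117 mm over their backs; the gripper's body (75 mm by 190 mm) begins 51 mm behind the grasp point.
Start: joints at [-59.152, 22.042, 0.453, 0, -68.411, -14.817], TCP at [0.173, -0.601, 0.223] pointing down, gripper open.
Joint ranges: [-179.83, 179.83], [-69.29, 118.12], [-61.27, 80.66], [-181.25, 117.63], [-171.15, -9.14], [-177.46, 177.46]. Speed limits (degrees/s): [159.86, 159.86, 180, 180, 180, 180].

## Interface

Orientations are given as [roll, pitch, yaw] about the fixed x, y, z axes, in that order (R = Rz(yaw) Ry(pitch) Rx(roll)).
In Python, from workcell import env gives the robot as it stands. The module is installed in compiled form; this text tells all that it offers. Calls block until the motion is done:
- env.goto(position, orientation): joint-space move of the TCP to a pose.
- env.move_straight(position, rotation=None, rate=0.15, force_limit=None): straight line of the TCP; rotation=None keeps the orientation; rate is the mean speed in m/s. With force_limit (N) it stops when the force on the tool has changed by that much, and returns True; else False.
- env.set_joints(angles): joint-space move.
- env.gripper_to(opening, grasp_force=None): opening from 0.0 (shut) to 1.0 (fully open); grasp_force is the grip in N (None keeps the last); returns when the fingers have stopped.
- env.dwell(seconds).
- env.inverse_kinematics(position, orientation): joint angles nearest the present ones, or None.
- env.read_state(): the state.
- env.grab_frame(name): name is "scene" or "top" or "wrist"; returns a dict with "image" (384x512x3 uint8, blue, green, red), "fx", "fy", "cx", "cy" (pixels), "position" and "orientation" of the camera in the world. Camera axes: x right, y up, looking along -z (the intrinsics and any distortion apply to the point x, -y, -z); pixel columns grow to the right and rows downward; lengths in m; the calibration is good to about 2 mm. The wrist camera is an equidistant fisheye: a pixel r from the principal point sees the ray r / f radians off the axis. A picture is of the moment at which its call begins. There is no depth.
A pose or a line that the arm cannot do raises env.Unreachable and nothing moves.
- env.close_job(): hands the job in; it is judged then, once.
Trained networks look in a picture, given as the dict that the camera call returned (one of the last four; its "shot" number tells which), for a name from the list of things; names that differ only in an ending like _2 or _b are one class to them, and where a whole thing is asked for, a point or a joint stands for the part that bears it (a point fixed in the world has none). Each returns a list of dicts, best first, with "score" (0 to 1); they miss things now and then, are a little off and sometimes report something else, mostly with a low value. They report only what shows in the picture. A call takes as long as a camera call. They do not tell look-alikes from the thing itself.
- env.search_frame(picture, thing): "xyz" ([x, y, z] in m, in world coordinates, good to about 4 mm: the middle of the surface that is visible of it).
- env.trace(picture, thing): "mask" (384x512 bool, what is visible of it).
The state is a dict: "clock": time; "joint_positions": joint angles; "qvel": joint speeds; "joint_torque": joint torques, N m; "position": TCP position; "tool_rot": TCP orientation; "force": force on the tool from outside, world axes, zero at the start; "wrist_torque": the same for the moment, N m; "opening": opening from 0.0 (shut) to 1.0 (fully open); "finger_force": force on a finger pad.
Only numpy, scipy, OpenCV 4.12 (cv2) and the standard library are available. Lean on these libraries where they do the work, as an engineer would, in place of code of your own. Each camera call takes 0.05 s, during which the arm holds its last target. There are 200 camera calls.

## Working session

There is one attempt and no reset: what is moved stays moved. The work goes in short steps, each a Python script; the robot and the scene stay as the last script left them, time stands still between calls to the robot, and variables do not carry over. Pictures are saved under pics/ and viewed, at most 11 in all, crops included, and the job is handed in when it is done.

```bash
mkdir -p pics; cat > m.py <<'E'
import numpy as np, cv2
from workcell import env
from scipy.spatial.transform import Rotation as R
def Rm(o): 
    o=np.asarray(o,float)
    return o if o.shape==(3,3) else (R.from_quat(o).as_matrix() if o.size==4 else R.from_euler('xyz',o,degrees=True).as_matrix())
def ray(p,u,v):
    d=np.array([(u-p['cx'])/p['fx'],-(v-p['cy'])/p['fy'],-1.0]); return Rm(p['orientation'])@d
def onz(p,u,v,z):
    d=ray(p,u,v); c=np.array(p['position']); return c+d*(z-c[2])/d[2]
def proj(p,X):
    c=Rm(p['orientation']).T@(np.array(X)-p['position']); return p['cx']+p['fx']*c[0]/-c[2], p['cy']-p['fy']*c[1]/-c[2]
E
python3 - <<'E'
from m import *
a=env.grab_frame('scene'); b=env.grab_frame('top')
cv2.imwrite('pics/s1.png',np.hstack([a['image'],b['image']])[:, :]) if 0 else None
cv2.imwrite('pics/scene1.png',a['image']); cv2.imwrite('pics/top1.png',b['image'])
for n,p in(('scene',a),('top',b)):
    print(n,[np.round(p[k],3).tolist() for k in('fx','cx','cy','position','orientation')],[k for k in p])
    for t in ['dish_a_mid','tray_handle','tray_middle','tray_bay','stage_home','stage_edge','stand_edge','lamp','bottle_mid','jar_mid','beaker_mid']:
        try:print(t,[(np.round(d['xyz'],3).tolist(),round(d['score'],2)) for d in env.search_frame(p,t)[:4]])
        except Exception as e: print(t,repr(e)[:100])
print(env.read_state()['clock'])
E
```

```text
scene [375.465, 255.298, 195.809, [0.916, -0.482, 0.694], [47.445, -0.491, 39.277]] ['image', 'fx', 'fy', 'cx', 'cy', 'position', 'orientation', 'shot']
dish_a_mid [([0.41, 0.277, 0.057], 0.76), ([0.618, 0.115, 0.084], 0.3)]
tray_handle [([0.678, 0.376, 0.005], 0.92), ([0.618, 0.114, 0.087], 0.76)]
tray_middle [([0.676, 0.372, 0.002], 0.83), ([0.618, 0.113, 0.083], 0.59)]
tray_bay [([0.614, 0.113, 0.082], 0.96), ([0.679, 0.374, 0.008], 0.7), ([0.43, 0.25, 0.037], 0.59)]
stage_home [([0.62, -0.24, 0.083], 0.59)]
stage_edge [([0.621, -0.238, 0.08], 0.64)]
stand_edge [([0.664, 0.052, 0.08], 0.79)]
lamp [([0.604, -0.183, 0.246], 0.97)]
bottle_mid [([0.446, 0.349, 0.078], 0.81)]
jar_mid [([0.404, 0.165, 0.075], 0.8), ([0.424, 0.251, 0.038], 0.52)]
beaker_mid [([0.424, 0.053, 0.062], 0.96), ([0.616, 0.113, 0.087], 0.59)]
top [387.669, 253.558, 184.231, [0.407, 0.035, 1.177], [5.863, -1.525, -89.324]] ['image', 'fx', 'fy', 'cx', 'cy', 'position', 'orientation', 'shot']
dish_a_mid [([0.412, 0.273, 0.053], 0.93), ([0.391, 0.181, 0.12], 0.53), ([0.573, -0.166, 0.082], 0.38), ([0.608, 0.115, 0.081], 0.23)]
tray_handle [([0.611, 0.114, 0.086], 0.93), ([0.669, 0.37, 0.006], 0.8)]
tray_middle [([0.673, 0.372, 0.005], 0.63), ([0.611, 0.117, 0.086], 0.57)]
tray_bay [([0.608, 0.113, 0.081], 0.75), ([0.67, 0.37, 0.006], 0.69)]
stage_home [([0.574, -0.17, 0.081], 0.97)]
stage_edge [([0.572, -0.167, 0.08], 0.86)]
stand_edge [([0.63, 0.137, 0.08], 0.71), ([0.392, 0.175, 0.118], 0.5)]
lamp [([0.586, -0.177, 0.24], 0.57)]
bottle_mid [([0.431, 0.356, 0.103], 0.75)]
jar_mid [([0.391, 0.176, 0.117], 0.94), ([0.612, 0.115, 0.084], 0.44)]
beaker_mid [([0.415, 0.058, 0.015], 0.76)]
1.2
```

View pics/scene1.png

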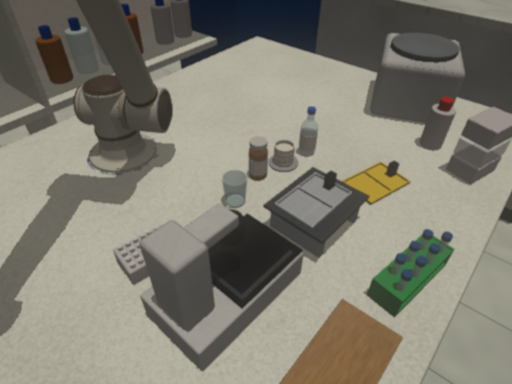

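View pics/top1.png

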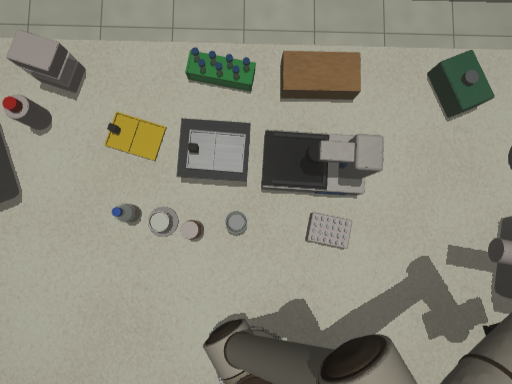

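The real tray is the bare aluminium one with a black handle: scene (330,180), top (194,148). The yellow plate at scene (391,168), top (115,128) is the look-alike. The dish stack is at scene (285,150), top (162,222), between the bottle (125,213) and the jar (191,230). The jar's cap and the beaker, at (236,222), are the other round things that could be mistaken for it.

```bash
python3 - <<'E'
from m import *
b=env.grab_frame('top'); a=env.grab_frame('scene')
crop=b['image'][105:245,100:400]
crop=cv2.resize(crop,None,fx=2.66,fy=2.66,interpolation=cv2.INTER_CUBIC); cv2.imwrite('pics/crop1.png',crop)
for n,p in (('top',b),('scene',a)):
  for t in ['dish_a_mid','tray_handle','tray_middle','stage_home','stand_edge','lamp','bottle_mid','jar_mid','beaker_mid']:
    for d in env.trace(p,t)[:3]:
        m=d['mask'].astype(np.uint8); ys,xs=np.nonzero(m)
        if len(xs)<5: continue
        r=cv2.minAreaRect(np.c_[xs,ys].astype(np.float32))
        print(n,t,round(d['score'],2),len(xs),'c',round(xs.mean(),1),round(ys.mean(),1),'rect',np.round(cv2.boxPoints(r),1).tolist())
E
```

```text
top dish_a_mid 0.87 346 c 158.4 221.1 rect [[148.0, 211.0], [168.0, 211.0], [168.0, 231.0], [148.0, 231.0]]
top tray_handle 0.94 2209 c 215.6 151.2 rect [[185.5, 169.0], [188.60000610351562, 129.5], [245.89999389648438, 133.89999389648438], [242.8000030517578, 173.39999389648438]]
top tray_handle 0.86 1954 c 135.0 135.9 rect [[102.0, 145.5], [112.30000305175781, 110.30000305175781], [166.39999389648438, 126.19999694824219], [156.10000610351562, 161.39999389648438]]
top tray_middle 0.71 2006 c 134.7 136.0 rect [[101.80000305175781, 145.39999389648438], [112.69999694824219, 109.5999984741211], [166.5, 125.9000015258789], [155.6999969482422, 161.6999969482422]]
top tray_middle 0.63 2244 c 215.6 151.0 rect [[185.1999969482422, 168.60000610351562], [188.8000030517578, 128.3000030517578], [245.60000610351562, 133.3000030517578], [242.0, 173.60000610351562]]
top stage_home 0.79 6809 c 319.8 161.7 rect [[260.6000061035156, 190.6999969482422], [263.6000061035156, 129.1999969482422], [383.6000061035156, 134.89999389648438], [380.70001220703125, 196.5]]
top stage_home 0.51 2197 c 215.5 151.1 re
[... 2319 characters left out ...]
183.89999389648438, 227.1999969482422], [215.3000030517578, 190.6999969482422], [255.8000030517578, 225.39999389648438], [224.5, 262.0]]
scene lamp 0.85 1921 c 219.3 227.5 rect [[183.8000030517578, 225.8000030517578], [229.60000610351562, 194.8000030517578], [256.5, 234.39999389648438], [210.8000030517578, 265.5]]
scene jar_mid 0.65 50 c 282.1 157.1 rect [[274.3999938964844, 158.1999969482422], [275.0, 153.89999389648438], [290.1000061035156, 156.0], [289.5, 160.39999389648438]]
scene jar_mid 0.59 801 c 257.9 157.9 rect [[248.0, 136.0], [267.0, 136.0], [267.0, 180.0], [248.0, 180.0]]
scene beaker_mid 0.77 803 c 234.5 187.3 rect [[222.0, 169.0], [246.0, 169.0], [246.0, 207.0], [222.0, 207.0]]
```

View pics/crop1.png

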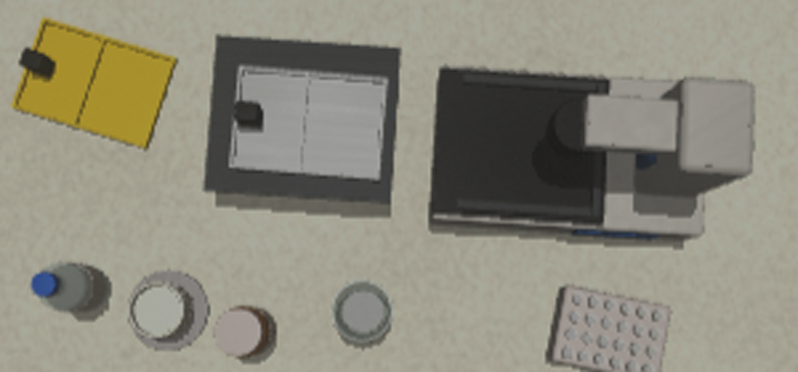

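The crop confirms my choice: the tray is on the grey stand with its handle at crop (248,115), and the stack is at (158,310). Next I'll lift and look straight down with the wrist camera, rectified onto the deck plane.

```bash
cat >> m.py <<'E'
def rect(p,z,x0,x1,y0,y1,s=0.001):
    # metric map of plane z: row 0 = x1 (x up), col 0 = y1 (y to the left)
    X,Y=np.meshgrid(np.arange(x1,x0,-s),np.arange(y1,y0,-s),indexing='ij')
    c=(np.stack([X,Y,np.full_like(X,z)],-1)-p['position'])@Rm(p['orientation'])
    a,b,w=c[...,0],-c[...,1],-c[...,2]
    if p.get('fish'):
        r=np.hypot(a,b)+1e-12; k=np.arctan2(r,w)/r
    else: k=1/w
    return cv2.remap(p['image'],(p['cx']+p['fx']*a*k).astype(np.float32),(p['cy']+p['fy']*b*k).astype(np.float32),cv2.INTER_CUBIC)
def wrist():
    p=dict(env.grab_frame('wrist')); return p
E
python3 - <<'E'
from m import *
s=env.read_state(); print(s['position'],s['tool_rot'])
q=np.array(s['position'])
env.move_straight([q[0],q[1],0.45],rate=0.3)
env.goto([0.56,-0.0,0.45],[180,0,90])
s=env.read_state(); print(s['joint_positions'],s['clock'])
p=env.grab_frame('wrist'); print(p['fx'],p['cx'],p['cy'],p['position'],p['orientation'])
w=dict(p,fish=1)
cv2.imwrite('pics/rect1.png',rect(w,0.08,0.4,0.75,-0.3,0.28,0.00075))
np.save('w1.npy',w,allow_pickle=True)
for t in ['dish_a_mid','tray_handle','tray_middle','stage_home','lamp','bottle_mid','jar_mid','beaker_mid']:
    print(t,[(np.round(d['xyz'],3).tolist(),round(d['score'],2)) for d in env.search_frame(p,t)[:3]])
E
```

```text
[ 0.17262325 -0.60066726  0.22255528] [-1.79998783e+02  1.36628466e-04 -1.63969723e+02]
[ 1.65395325e+01  1.19717063e+01  1.78430890e+01  5.68777317e-03
 -9.58824205e+01  1.63409929e+02] 5.7333
297.3186396354542 252.6499019904414 192.23522778805133 [0.56051266 0.06742408 0.61177351] [-14.3951934    0.03720668  -0.01829146]
dish_a_mid [([0.41, 0.271, 0.055], 0.91)]
tray_handle [([0.669, 0.304, 0.007], 0.83), ([0.611, 0.116, 0.085], 0.55)]
tray_middle [([0.664, 0.305, 0.007], 0.8), ([0.611, 0.115, 0.084], 0.56)]
stage_home [([0.589, -0.107, 0.079], 0.74)]
lamp [([0.59, -0.159, 0.238], 0.91)]
bottle_mid []
jar_mid [([0.396, 0.176, 0.121], 0.57)]
beaker_mid [([0.4, 0.056, 0.042], 0.89), ([0.4, 0.176, 0.12], 0.42)]
```

View pics/rect1.png

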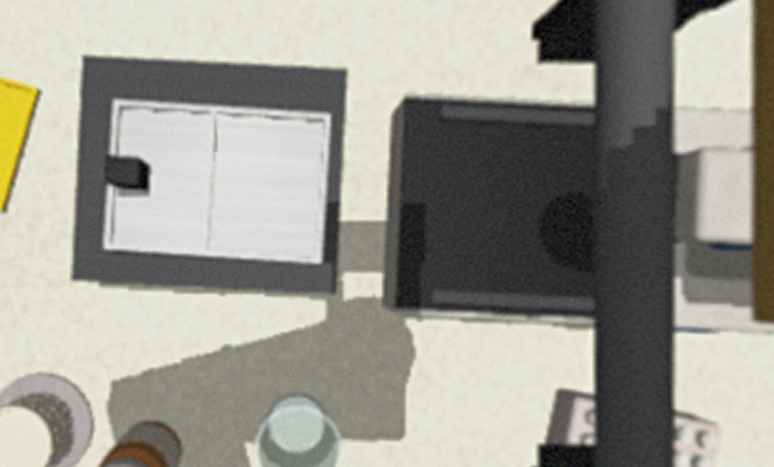

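The rectified map shows the tray bounded by cols 104–330 and rows 98–262, with the handle at about (128,172). The stage edge is at about col 400 and the rails are at rows ~112 and ~297. Next I'll fit those edges at sub-pixel level and check them with an overlay.

```bash
cat >> m.py <<'E'
def edge(p,z,P,Q,n=60,h=0.008,s=0.00025,sign=0):
    P,Q=np.array(P),np.array(Q); d=(Q-P)/np.linalg.norm(Q-P); nn=np.array([-d[1],d[0]])
    t=np.linspace(0,1,n)[:,None,None]; o=np.arange(-h,h,s)[None,:,None]
    XY=P+t*(Q-P)+o*nn
    c=(np.concatenate([XY,np.full(XY.shape[:2]+(1,),z)],-1)-p['position'])@Rm(p['orientation'])
    a,b,w=c[...,0],-c[...,1],-c[...,2]; r=np.hypot(a,b)+1e-12; k=np.arctan2(r,w)/r if p.get('fish') else 1/w
    g=cv2.remap(cv2.cvtColor(p['image'],cv2.COLOR_BGR2GRAY),(p['cx']+p['fx']*a*k).astype(np.float32),(p['cy']+p['fy']*b*k).astype(np.float32),cv2.INTER_LINEAR).astype(float)
    g=cv2.GaussianBlur(g,(0,0),3); G=np.gradient(g,axis=1)
    G=np.abs(G) if sign==0 else np.maximum(G*sign,0)
    pts=XY[np.arange(n),G.argmax(1)]
    l=cv2.fitLine(pts.astype(np.float32),cv2.DIST_HUBER,0,1e-4,1e-4).ravel()
    res=np.median(np.abs((pts-l[2:])@np.array([-l[1],l[0]])))
    return l,res   # vx,vy,x0,y0
def inter(l,m):
    A=np.c_[l[:2],-m[:2]]; return l[2:]+np.linalg.solve(A,m[2:]-l[2:])[0]*l[:2]
E
python3 - <<'E'
from m import *
w=np.load('w1.npy',allow_pickle=True).item()
px=lambda c,r:(0.75-r*.00075,0.28-c*.00075)
E={}
def e(n,z,a,b,h=.006,sign=0):
    l,res=edge(w,z,px(*a),px(*b),h=h,sign=sign); E[n]=(l,z)
    print(n,np.round(l,4),'ang',round(np.degrees(np.arctan2(l[1],l[0])),2),'res mm',round(res*1e3,2))
e('tray top',.09,(125,100),(322,112)); e('tray bot',.09,(115,250),(315,262))
e('tray left',.09,(116,106),(106,240)); e('tray right',.09,(331,120),(323,255))
e('stand right',.08,(345,80),(338,190)); e('stand top',.08,(95,57),(335,70)); e('stand bot',.08,(85,279),(325,291))
e('rail top',.088,(450,120),(590,126)); e('rail bot',.088,(440,291),(590,302))
e('deck edge',.08,(405,110),(396,200),h=.01); e('deck top',.08,(415,98),(590,107)); e('deck bot',.08,(400,307),(590,317))
T=[inter(E['tray '+a][0],E['tray '+b][0]) for a,b in(('top','left'),('top','right'),('bot','right'),('bot','left'))]
T=np.array(T); print('tray corners',T.round(4).tolist(),'c',T.mean(0),[round(np.linalg.norm(T[i]-T[i-1]),4) for i in range(4)])
s=.00055; im=rect(w,.08,.49,.72,-.17,.26,s)
for n,(l,z) in E.items():
    for t in np.linspace(-.07,.07,40):
        q=np.r_[l[2:]+t*l[:2],z]; c=np.array(w['position']); q=c+(q-c)*(.08-c[2])/(z-c[2])
        u,v=int(round((.26-q[1])/s)),int(round((.72-q[0])/s))
        if 0<=u<im.shape[1] and 0<=v<im.shape[0]: im[v,u]=(0,0,255)
cv2.imwrite('pics/ov1.png',im)
E
```

```text
tray top [0.0663 0.9978 0.6686 0.1125] ang 86.2 res mm 0.06
tray bot [0.0691 0.9976 0.558  0.1188] ang 86.04 res mm 0.07
tray left [ 0.9977 -0.0671  0.6129  0.1972] ang -3.85 res mm 0.15
tray right [ 0.9982 -0.0605  0.6021  0.0362] ang -3.47 res mm 0.09
stand right [ 0.9983 -0.0576  0.654   0.0222] ang -3.3 res mm 0.09
stand top [0.0499 0.9988 0.7035 0.1187] ang 87.14 res mm 0.07
stand bot [0.057  0.9984 0.5313 0.1133] ang 86.73 res mm 0.53
rail top [ 0.0514  0.9987  0.6577 -0.1079] ang 87.05 res mm 0.13
rail bot [ 0.0458  0.999   0.5298 -0.1041] ang 87.38 res mm 0.29
deck edge [ 0.9975 -0.0706  0.6256 -0.0116] ang -4.05 res mm 0.1
deck top [ 0.0492  0.9988  0.6741 -0.0911] ang 87.18 res mm 0.12
deck bot [ 0.0444  0.999   0.5152 -0.0994] ang 87.45 res mm 0.12
tray corners [[0.6740000247955322, 0.1931000053882599], [0.6632999777793884, 0.032499998807907104], [0.5525000095367432, 0.03920000046491623], [0.5636000037193298, 0.20059999823570251]] c [0.61335707 0.11636598] [np.float32(0.1106), np.float32(0.161), np.float32(0.1111), np.float32(0.1617)]
```

View pics/ov1.png

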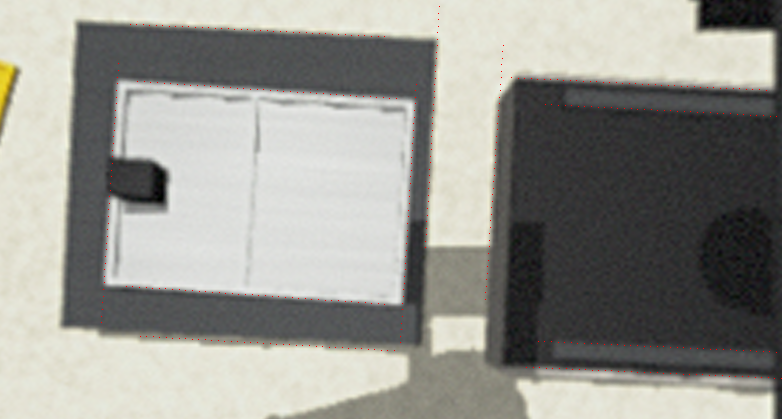

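The overlay lines sit on the edges. The tray middle is at (0.613,0.116), yaw -3.9°. The stage axis is about -2.85°, the deck edge is at y≈-0.02 and home is at ≈(0.594,-0.110). Next I'll look straight down on the stack.

```bash
python3 - <<'E'
from m import *
env.goto([0.397,0.206,0.33],[180,0,79])
s=env.read_state(); print(s['joint_positions'],s['clock'])
p=env.grab_frame('wrist'); w=dict(p,fish=1); np.save('w2.npy',w,allow_pickle=True)
print(p['position'])
def back(u,v,z):
    dx,dy=(u-p['cx'])/p['fx'],(v-p['cy'])/p['fy']; r=np.hypot(dx,dy)+1e-9; k=np.sin(r)/r
    d=Rm(p['orientation'])@np.stack([dx*k,-dy*k,-np.cos(r)]); c=np.array(p['position'])[:,None]
    return (c+d*(z-c[2])/d[2])[:2].T
for t,z in (('dish_a_mid',.066),('bottle_mid',.155),('jar_mid',.12)):
    for d in env.trace(p,t)[:2]:
        c=max(cv2.findContours(d['mask'].astype(np.uint8),cv2.RETR_EXTERNAL,cv2.CHAIN_APPROX_NONE)[0],key=len)[:,0].T.astype(float)
        q=back(c[0],c[1],z); e=cv2.fitEllipse(q.astype(np.float32)*1000)
        print(t,round(d['score'],2),'c',np.round(np.array(e[0])/1000,4),'axes mm',np.round(e[1],1),'enc',[np.round(x,1) for x in cv2.minEnclosingCircle(q.astype(np.float32)*1000)])
    print(t,[(np.round(d['xyz'],3).tolist(),round(d['score'],2)) for d in env.search_frame(p,t)[:2]])
cv2.imwrite('pics/rect2.png',rect(w,.066,.3,.52,.1,.42,.0005))
E
```

```text
[ 4.83155551e+01  5.59689892e-01 -1.15404569e+01  3.18277495e-02
 -7.78251301e+01  1.20673289e+02] 7.3
[0.41083808 0.2725555  0.49259441]
dish_a_mid 0.83 c [0.4134 0.2762] axes mm [57.8 58.5] enc [array([413.2, 276.1]), np.float64(30.4)]
dish_a_mid [([0.413, 0.272, 0.053], 0.57), ([0.607, 0.136, 0.088], 0.44)]
bottle_mid 0.89 c [0.4309 0.3497] axes mm [41. 57.] enc [array([430.9, 350.2]), np.float64(29.3)]
bottle_mid 0.61 c [ 0.51   -0.1176] axes mm [27.9 56. ] enc [array([ 511.1, -116.7]), np.float64(27.0)]
bottle_mid [([0.436, 0.359, 0.104], 0.67)]
jar_mid 0.87 c [0.3924 0.1899] axes mm [46.9 67.3] enc [array([392.8, 190.2]), np.float64(33.0)]
jar_mid [([0.389, 0.193, 0.122], 0.72)]
```

View pics/rect2.png

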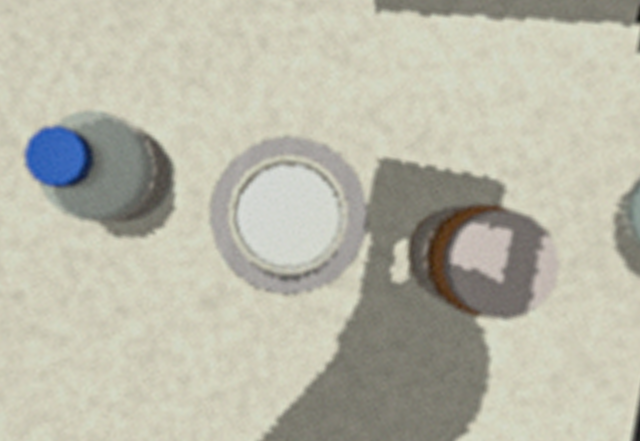

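The picture shows the top dish centred at (289,215), with clear space above and below it. The bottle is at (85,165) and the jar at (495,262), so I'll grip across that line.

```bash
python3 - <<'E'
from m import *
c=[0.413,0.276]; o=[180,0,77.5]
env.gripper_to(1.0)
env.goto([*c,0.14],o)
print(env.move_straight([*c,0.0525],rate=0.08,force_limit=4))
print(env.read_state()['position'])
env.gripper_to(0.0,6); s=env.read_state(); print('grip',s['opening'],s['finger_force'],s['force'])
env.move_straight([*c,0.075],rate=0.03); env.move_straight([*c,0.26],rate=0.15)
s=env.read_state(); print('up',s['opening'],s['finger_force'],s['clock'],s['position'])
cv2.imwrite('pics/lift.png',env.grab_frame('scene')['image'][60:280,200:460]); 
t=env.grab_frame('top'); print([(np.round(d['xyz'],3).tolist(),round(d['score'],2)) for d in env.search_frame(t,'dish_a_mid')[:4]])
E
python3 -c "
import cv2;i=cv2.imread('pics/lift.png');cv2.imwrite('pics/lift2.png',cv2.resize(i,None,fx=2.5,fy=2.5))"
```

```text
False
[0.41331992 0.27633518 0.053003  ]
grip 0.680734593072347 6.000089024892077 [-0.91451954  0.46903001  0.76343871]
up 0.6746751338179858 6.000009292038158 12.8167 [0.41256304 0.27561129 0.25898574]
[([0.407, 0.26, 0.257], 0.53), ([0.608, 0.115, 0.082], 0.19)]
```

View pics/lift2.png

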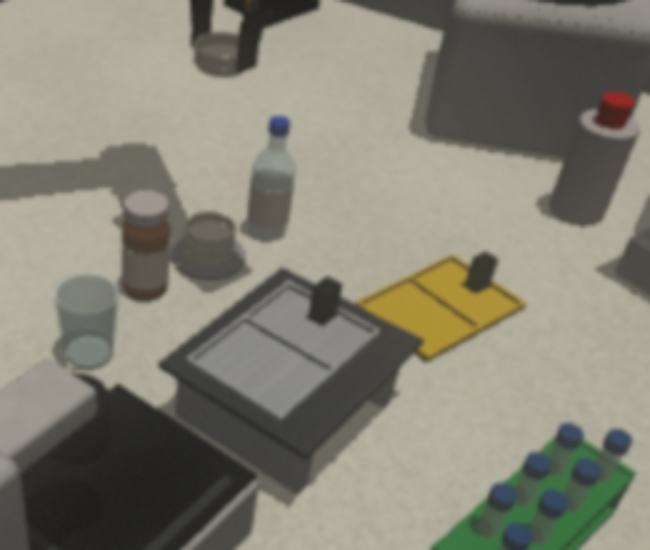

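One dish is in the gripper at crop (222,55), and the rest of the stack still stands at (210,240). Placing it now.

```bash
python3 - <<'E'
from m import *
b=[0.611,0.0805]; o=[180,0,86.1]
env.goto([*b,0.26],o)
env.move_straight([*b,0.105],rate=0.12)
z0=env.read_state()['position'][2]
hit=env.move_straight([*b,0.0925],rate=0.015,force_limit=1.0)
s=env.read_state(); print(hit,s['position'],s['force'],z0)
env.dwell(0.2)
env.gripper_to(0.80); env.dwell(0.2); s=env.read_state(); print('open',s['opening'],s['finger_force'])
env.move_straight([*b,0.2],rate=0.1)
s=env.read_state(); print(s['clock'])
# look with camera above the bay and handle
env.goto([0.611,0.05,0.33],o)
p=env.grab_frame('wrist'); w=dict(p,fish=1); np.save('w3.npy',w,allow_pickle=True)
print([(np.round(d['xyz'],3).tolist(),round(d['score'],2)) for d in env.search_frame(p,'dish_a_mid')[:3]])
cv2.imwrite('pics/rect3.png',rect(w,.09,.49,.72,-.14,.26,.00055))
print(p['position'],env.read_state()['clock'])
E
```

```text
True [0.6108485  0.08045472 0.09448722] [-0.20363251  0.31329708  4.62228399] 0.10588775930178232
open 0.7984673539779522 0.0
18.3
[([0.607, 0.079, 0.095], 0.58)]
[0.61587488 0.11748999 0.49193143] 18.9917
```

View pics/rect3.png

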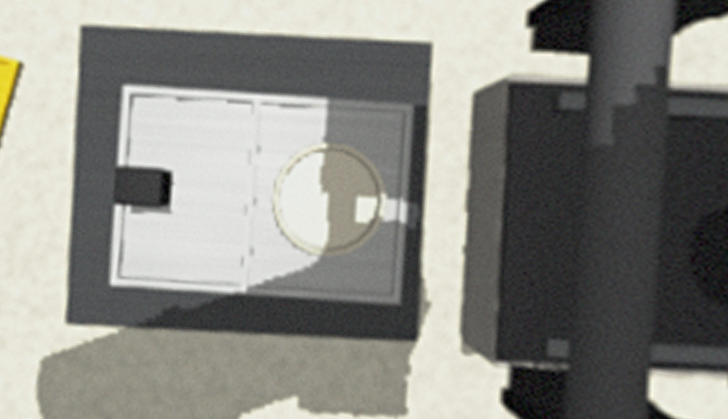

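The dish stands flat in the front bay at (330,199) and the tray hasn't moved. Now I'll grip the handle, line up and slide.

```bash
python3 - <<'E'
from m import *
u=np.array([.0497,.9988]); home=np.array([.5937,-.1104]); oS=[180,0,87.15]
h=[.6176,.1782]; z=.096
env.gripper_to(0.8)
env.goto([*h,0.2],[180,0,86.1])
print(env.move_straight([*h,z],rate=0.08,force_limit=4))
env.gripper_to(0.0,40); s=env.read_state(); print('grip',s['opening']*87,s['force'].round(1),s['position'])
z=s['position'][2]
a=home+u*(.062+.21)
print('IK end',env.inverse_kinematics([*(home+u*.054),z],oS))
print('align',env.move_straight([*a,z],rotation=oS,rate=0.04,force_limit=15))
s=env.read_state(); print(s['force'].round(1),s['position'],s['clock'])
b=home+u*(.062+.15)
print('toedge',env.move_straight([*b,z],rate=0.05,force_limit=15))
s=env.read_state(); print(s['force'].round(1),s['position'],s['clock'])
p=env.grab_frame('wrist'); cv2.imwrite('pics/w4.png',p['image'])
E
```

```text
False
grip 19.761872790591653 [-0.5  0.1  0.4] [0.61756252 0.17821908 0.09597565]
IK end [ 10.06271705  26.18336069 -12.75525698   0.         -51.06138234
 167.08728295]
align False
[-0.1 -1.   1. ] [0.60659874 0.16033843 0.09595814] 22.9417
toedge False
[ 0.7 -1.3 -1.7] [0.60418592 0.100932   0.09595873] 24.2917
```

View pics/w4.png

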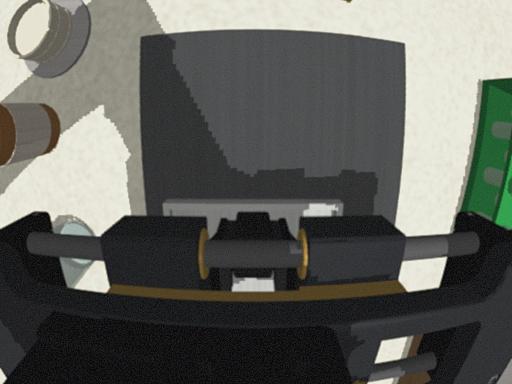

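The handle is held between the fingers at (255,235), and the tray slides along square with the stand. Continuing across the gap to the stop.

```bash
python3 - <<'E'
from m import *
u=np.array([.0497,.9988]); home=np.array([.5937,-.1104]); z=.096
for d in (.10,.05,.012):
    hit=env.move_straight([*(home+u*(.062+d)),z],rate=0.05,force_limit=12)
    s=env.read_state(); q=s['position'][:2]-home; print(d,hit,s['force'].round(1),s['position'].round(4),'y',round(q@u-.062,4))
    if hit: break
if not hit:
    hit=env.move_straight([*(home+u*(.062-.008)),z],rate=0.015,force_limit=8)
    s=env.read_state(); q=s['position'][:2]-home; print('stop',hit,s['force'].round(1),s['position'].round(4),'y',round(q@u-.062,4),s['opening']*87,s['clock'])
E
```

```text
0.1 False [ 0.  -2.4 -1.5] [0.6016 0.0508 0.096 ] y 0.0994
0.05 False [-0.1 -1.  -1.1] [0.5991 0.001  0.0959] y 0.0495
0.012 False [-0.2 -1.7 -1.1] [ 0.5972 -0.037   0.096 ] y 0.0115
stop True [0.2 1.1 3.5] [ 0.5969 -0.0487  0.0959] y -0.0002 19.237002383185008 28.4167
```

```bash
python3 - <<'E'
from m import *
u=np.array([.0497,.9988]); home=np.array([.5937,-.1104]); z=.096
env.dwell(.3); print(env.read_state()['force'].round(1))
hit=env.move_straight([*(home+u*(.062-.007)),z],rate=0.01,force_limit=10)
s=env.read_state(); q=s['position'][:2]-home; print('stop',hit,s['force'].round(1),s['position'].round(4),'y',round(q@u-.062,4))
env.gripper_to(0.5); env.dwell(.3); s=env.read_state(); print(s['force'].round(1),s['opening'],s['position'].round(4))
env.move_straight([*s['position'][:2],0.2],rate=0.08)
# back away along +y, camera looks at the tray
c=s['position'][:2]+u*.10
env.move_straight([*c,0.33],rate=0.2)
p=env.grab_frame('wrist'); w=dict(p,fish=1); np.save('w5.npy',w,allow_pickle=True)
cv2.imwrite('pics/rect5.png',rect(w,.09,.49,.70,-.25,.10,.00048)); print(p['position'],env.read_state()['clock'])
t=env.grab_frame('top'); cv2.imwrite('pics/top5.png',t['image'])
for k in ['dish_a_mid','bottle_mid','jar_mid','beaker_mid']: print(k,[(np.round(d['xyz'],3).tolist(),round(d['score'],2)) for d in env.search_frame(t,k)[:2]])
E
```

```text
[-1.4  0.3  5.7]
stop True [0.3 0.9 3.5] [ 0.5969 -0.0487  0.0959] y -0.0002
[ 0.   0.6 -0.5] 0.501941830777522 [ 0.5967 -0.0485  0.0956]
[0.60533615 0.11814602 0.49082869] 32.6
dish_a_mid [([0.587, 0.161, 0.076], 0.48), ([0.578, -0.136, 0.092], 0.46)]
bottle_mid [([0.431, 0.368, 0.153], 0.4)]
jar_mid [([0.394, 0.164, 0.09], 0.67)]
beaker_mid [([0.416, 0.06, 0.017], 0.88)]
```

View pics/rect5.png

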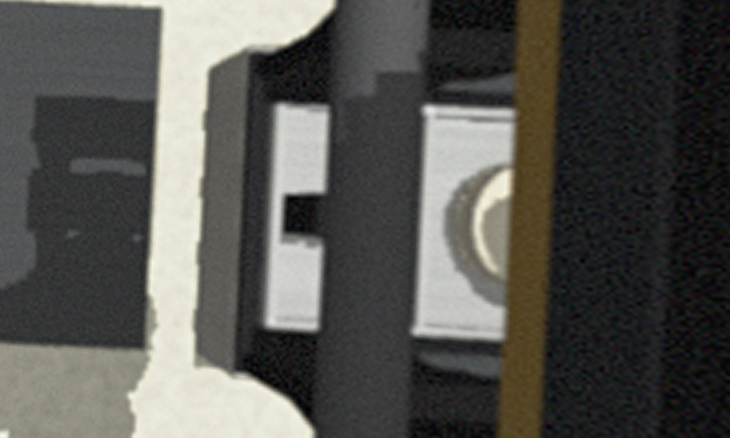

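```bash
python3 - <<'E'
from m import *
w=np.load('w5.npy',allow_pickle=True).item()
px=lambda c,r:(0.70-r*.00048,0.10-c*.00048)
def up(P,z0,z):
    C=np.array(w['position']);q=C+(np.r_[P,z0]-C)*(z-C[2])/(z0-C[2]); return q[:2]
u=np.array([.0497,.9988]); home=np.array([.5937,-.1104])
def e(n,z,a,b,sign=0,h=.004):
    l,res=edge(w,z,up(px(*a),.09,z),up(px(*b),.09,z),h=h,sign=sign); print(n,np.round(l,4),round(np.degrees(np.arctan2(l[1],l[0])),2),round(res*1e3,2),'stage y mid',round((l[2:]-home)@u,4)); return l
r=e('rear',.09,(273,115),(264,320),h=.003); e('deck',.08,(249,70),(239,350),h=.003)
t=e('top',.09,(280,103),(322,105),h=.003); b=e('bot',.09,(270,328),(315,331),h=.003)
m=(inter(r,t)+inter(r,b))/2; v=np.array([-u[1],u[0]]); print('rear mid stage x,y',(m-home)@-v,(m-home)@u)
E
```

```text
rear [ 0.9989 -0.0472  0.5884 -0.0292] -2.71 0.05 stage y mid 0.0808
deck [ 0.999  -0.045   0.5991 -0.0192] -2.58 0.08 stage y mid 0.0914
top [ 0.0193  0.9998  0.6502 -0.0485] 88.89 0.3 stage y mid 0.0646
bot [ 0.0665  0.9978  0.5419 -0.0389] 86.19 0.0 stage y mid 0.0689
rear mid stage x,y -0.001114836535955375 0.08087013857624412
```

View pics/top5.png

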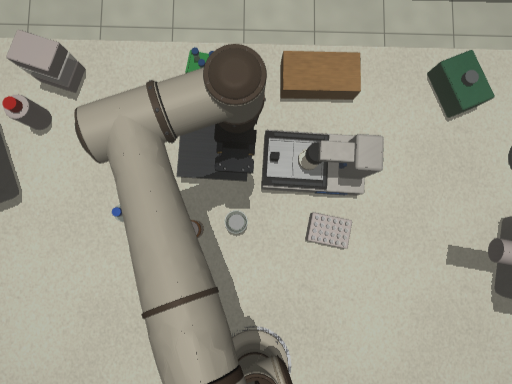

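The tray's rear edge is 10.6 mm from the deck edge (10 mm when home), so the tray is home within about 1 mm. It is about 1 mm off centre, and its dish is under the lamp at (308,158). The beaker is in place at (236,222); the bottle cap at (117,212) and the jar edge at (197,229) show beside the arm.

```bash
python3 -c "
from m import *
print(env.close_job())"
```

```text
the job is handed in; nothing more can be done
None
```

I handed the job in; the call gave no verdict. The top dish is flat in the front bay, the tray is within about 1 mm of home, and I saw no sign that the other dishes, glassware or lamp head were disturbed.

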